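# Find the loose terminal bolt and hold its cap open

## Robot

A 7-joint arm with a two-finger parallel gripper is mounted at the origin on a cart in front of the work surface, level with it; the furniture and walls round the work are solid. World frame = base frame: x ahead of the robot, y to its left, z up, the work surface at z = 0. Lengths are in m, angles in rad, forces in N, time in s.
With the tool pointing down it reaches from about 0.35 to 0.9 m from the base axis. Payload 19.9 kg.
Tool frame: the origin (TCP) lies on the centre line of the jaws, within the pads' length; the fingertips stand 14 mm ahead of it and the grasp point (between the pads) lies 5 mm behind it; z points along the fingers, y is the line along which they close (so a half turn about z gives the same grasp; the last joint's range is limited). The gripper opens to 94 mm and grips with 3 to 60 N. Pads are 16 mm wide; open, the fingers measure 119 mm over their backs; the gripper's body (75 mm by 177 mm) begins 78 mm behind the grasp point.
Start: joints at [1.242, 0.417, -0.01, 1.614, 0.005, 1.111, -0.053], TCP at [0.177, -0.599, 0.219] pointing down, gripper open.
Joint ranges: [-2.81, 2.81], [-0.39, 2.02], [-1.27, 1.25], [0.06, 2.57], [-1.19, 4.33], [0.19, 2], [-2.82, 2.82]. Speed limits (rad/s): [1.89, 1.89, 2.39, 2.39, 3.01, 3.01, 3.01].

## Interface

Orientations are given as a rotation vector (axis times angle).
In Python, from bench import move_to, move_linear, set_joints, grip, dwell, ik, read_state, camera, PlanningError, sign_off gives the robot as it stands. Calls block until the motion is done:
- move_to(position, orientation): joint-space move of the TCP to a pose.
- move_linear(position, orientation=None, max_speed=0.15, stop_force=None): straight line of the TCP; orientation=None keeps the orientation; max_speed is the mean speed in m/s. With stop_force (N) it stops when the force on the tool has changed by that much, and returns True; else False.
- set_joints(angles): joint-space move.
- grip(opening, strength=None): finger opening in m; strength is the grip in N (None keeps the last); returns when the fingers have stopped.
- dwell(seconds).
- ik(position, orientation): joint angles nearest the present ones, or None.
- read_state(): the state.
- camera(name): name is "scene" or "top"; returns a dict with "image" (480x640x3 uint8, red, green, blue), "fov_y" (degrees; the focal length in pixels is half the picture's height over the tangent of half this angle, whatever the lens; pixels are square), "cx", "cy" (the principal point, pixels), "dist" ([k1, k2, p1, p2, k3] as OpenCV has them; the pictures are not rectified), "origin" and "attitude" of the camera in the world. Camera axes: x right, y down, z forward; pixel columns grow to the right and rows downward; lengths in m; the calibration is good to about 2 mm. A picture is of the moment at which its call begins. There is no depth.
A pose or a line that the arm cannot do raises PlanningError and nothing moves.
- sign_off(): hands the job in; it is judged then, once.
The state is a dict: "time_s": time; "q": joint angles; "joint_velocities": joint speeds; "tau": joint torques, N m; "position": TCP position; "tool_rot": TCP orientation; "force": force on the tool from outside, world axes, zero at the start; "torque": the same for the moment, N m; "width": finger opening in m; "finger_force": force on a finger pad.
Only numpy, scipy, OpenCV 4.12 (cv2) and the standard library are available. Lean on these libraries where they do the work, as an engineer would, in place of code of your own. Each camera call takes 0.05 s, during which the arm holds its last target. There are 200 camera calls.

## Task

One of the three bolts on the terminal block is loose: working from left to right as seen from the robot, tap the head of all three bolts from above with closed fingertips and feel which one gives. Then lift the cap behind the loose bolt by its tab and finish while still holding it steadily open, at least half way to upright, so that a colleague can get at the terminal; leave the other caps shut and do not disturb the screwdriver, beaker and dropper bottle.

Things in the scene. Friction and masses are not known exactly. Their poses are not given: they have to be found in the camera images.
- block: fixed grey terminal block, 140 deep x 360 wide x 30 mm high on a steel foot plate 156 x 376 mm; origin at the centre of its underside, z up, x from its front (bolt side) to its back (hinge side), y to its left. It carries three alike stations at y = +110, 0 and -110 mm, each a bolt at the front and a hinged white cap behind it
- bolt_left_top (a point): centre of the top of the left bolt's hexagonal steel head (25 mm over corners), 50 mm above the worktop, at block x -45, y +110 mm; this point is fixed to the block and does not follow the bolt down. The three bolts look alike: a tight one gives at most 1.5 mm (about 9 N/mm); the loose one sinks 6 mm to a hard stop under a light push (0.2 N rising to 1.7 N) and springs back
- cap_left (a joint): hinge of the left cap: 0 closed, grows to a stop at 1.3 rad as its front edge rises. The cap is an 80 mm wide, 80 mm long, 80 g white plastic cover, top face 52 mm above the worktop; it falls shut when let go. A tight bolt locks its cap shut (under 0.05 rad of play); the cap of the loose bolt is free
- cap_left_tab (a point): grip point on the left cap's upright tab, 55 mm in front of the hinge line, 76 mm above the worktop when closed; moves with the cap. The tab is 24 mm long (block x), 12 mm thick (block y), its top 14 mm above this point and the cap's top face 24 mm below it (a 4 mm high foot, 34 x 22 mm, round the tab)
- cap_left_hinge (a point): middle of the left cap's hinge line, at block x +55, y +110 mm, 44 mm above the worktop; the hinge line runs along block y
- bolt_middle_top (a point): centre of the top of the middle bolt's hexagonal steel head (25 mm over corners), 50 mm above the worktop, at block x -45, y 0 mm; this point is fixed to the block and does not follow the bolt down. The three bolts look alike: a tight one gives at most 1.5 mm (about 9 N/mm); the loose one sinks 6 mm to a hard stop under a light push (0.2 N rising to 1.7 N) and springs back
- cap_middle (a joint): hinge of the middle cap: 0 closed, grows to a stop at 1.3 rad as its front edge rises. The cap is an 80 mm wide, 80 mm long, 80 g white plastic cover, top face 52 mm above the worktop; it falls shut when let go. A tight bolt locks its cap shut (under 0.05 rad of play); the cap of the loose bolt is free
- cap_middle_tab (a point): grip point on the middle cap's upright tab, 55 mm in front of the hinge line, 76 mm above the worktop when closed; moves with the cap. The tab is 24 mm long (block x), 12 mm thick (block y), its top 14 mm above this point and the cap's top face 24 mm below it (a 4 mm high foot, 34 x 22 mm, round the tab)
- cap_middle_hinge (a point): middle of the middle cap's hinge line, at block x +55, y 0 mm, 44 mm above the worktop; the hinge line runs along block y
- bolt_right_top (a point): centre of the top of the right bolt's hexagonal steel head (25 mm over corners), 50 mm above the worktop, at block x -45, y -110 mm; this point is fixed to the block and does not follow the bolt down. The three bolts look alike: a tight one gives at most 1.5 mm (about 9 N/mm); the loose one sinks 6 mm to a hard stop under a light push (0.2 N rising to 1.7 N) and springs back
- cap_right (a joint): hinge of the right cap: 0 closed, grows to a stop at 1.3 rad as its front edge rises. The cap is an 80 mm wide, 80 mm long, 80 g white plastic cover, top face 52 mm above the worktop; it falls shut when let go. A tight bolt locks its cap shut (under 0.05 rad of play); the cap of the loose bolt is free
- cap_right_tab (a point): grip point on the right cap's upright tab, 55 mm in front of the hinge line, 76 mm above the worktop when closed; moves with the cap. The tab is 24 mm long (block x), 12 mm thick (block y), its top 14 mm above this point and the cap's top face 24 mm below it (a 4 mm high foot, 34 x 22 mm, round the tab)
- cap_right_hinge (a point): middle of the right cap's hinge line, at block x +55, y -110 mm, 44 mm above the worktop; the hinge line runs along block y
- small_screwdriver: loose small screwdriver with yellow handle, 157 mm long, lying to the right of the block; origin at the underside of its middle; a bystander
- small_beaker: loose small beaker, 60 mm wide, 81 mm high, standing to the left of the block; origin at the centre of its underside; a bystander
- dropper_bottle: loose dropper bottle, 30 mm wide, 86 mm high, standing behind the block; origin at the centre of its underside; a bystander

How it is judged:
On the way, in this order (a step that is already met when the one before it is completed fails the run):
1. the left bolt's head is tapped with the fingertips (distance between the grasp point and bolt_left_top below 0.035 m and contact force between the fingers and anything else above 1 N).
2. the middle bolt's head is tapped with the fingertips (distance between the grasp point and bolt_middle_top below 0.035 m and contact force between the fingers and anything else above 1 N).
3. the right bolt's head is tapped with the fingertips (distance between the grasp point and bolt_right_top below 0.035 m and contact force between the fingers and anything else above 1 N).
At the end, for the whole second after the job is handed in: The cap of the loose bolt (the only one that can open) stands more than 0.75 rad open and still (under 0.1 rad/s), with the robot's fingers at its tab (grasp point within 70 mm of the tab's grip point) and in contact with more than 0.2 N; the other two caps are shut (under 0.1 rad) (((value of joint cap_left above 0.75 rad and velocity of joint cap_left between -0.1 and 0.1 rad/s and distance between the grasp point and cap_left_tab below 0.07 m and contact force between the fingers and anything else above 0.2 N and value of joint each of cap_middle, cap_right below 0.1 rad) or (value of joint cap_middle above 0.75 rad and velocity of joint cap_middle between -0.1 and 0.1 rad/s and distance between the grasp point and cap_middle_tab below 0.07 m and contact force between the fingers and anything else above 0.2 N and value of joint each of cap_left, cap_right below 0.1 rad) or (value of joint cap_right above 0.75 rad and velocity of joint cap_right between -0.1 and 0.1 rad/s and distance between the grasp point and cap_right_tab below 0.07 m and contact force between the fingers and anything else above 0.2 N and value of joint each of cap_left, cap_middle below 0.1 rad))); the arm keeps its last pose, push and grip.
It fails at once if the small screwdriver is moved more than 30 mm (distance of small_screwdriver from where it was at the start of the episode above 0.03 m).
It fails at once if the small beaker is moved more than 30 mm (distance of small_beaker from where it was at the start of the episode above 0.03 m).
It fails at once if the dropper bottle is moved more than 30 mm (distance of dropper_bottle from where it was at the start of the episode above 0.03 m).
It also fails if it takes over 54 s, if anything falls off the work surface, if the arm or the gripper's body presses on something with over 40 N, if the wrist force passes 120 N, or if a joint passes its speed limit or range.

## Working session

There is one attempt and no reset: what is moved stays moved. The work goes in short steps, each a Python script; the robot and the scene stay as the last script left them, time stands still between calls to the robot, and variables do not carry over. Pictures are saved under pics/ and viewed, at most 10 in all, crops included, and the job is handed in when it is done.

```bash
mkdir -p pics; ls
python3 - <<'E'
from bench import *
import cv2
for n in("top","scene"):
    c=camera(n); cv2.imwrite(f"pics/{n}0.png",c["image"][:,:,::-1])
    print(n,{k:v for k,v in c.items() if k!="image"})
s=read_state(); print(s)
E
```

```text
pics
top {'fov_y': 45.357271637415884, 'cx': 322.286761955584, 'cy': 246.72984177942317, 'dist': array([0.05475679, 0.        , 0.        , 0.        , 0.        ]), 'origin': array([0.44596856, 0.03846613, 1.23522257]), 'attitude': array([-2.13455755,  2.15167537, -0.13022322])}
scene {'fov_y': 51.27313904882538, 'cx': 318.2886048595009, 'cy': 231.29029827863707, 'dist': array([-0.09752608,  0.        ,  0.        ,  0.        ,  0.        ]), 'origin': array([ 0.20097029, -0.55548926,  0.82164442]), 'attitude': array([-2.27239043,  0.68340051, -0.30360065])}
{'time_s': 0.1, 'q': array([ 1.24148251,  0.41791423, -0.01030966,  1.61405919,  0.00470467,
        1.11066871, -0.05301431]), 'joint_velocities': array([-2.01366083e-03, -3.03590930e-03,  7.74904794e-04, -3.35134492e-04,
       -1.67108168e-04, -3.75578921e-07, -1.30242692e-04]), 'tau': array([ 7.74482396e-04, -8.52573824e+01,  6.40189368e-01, -4.26692784e+01,
       -4.87911247e-02,  1.63338409e-02,  7.50907543e-05]), 'position': array([ 0.1773232 , -0.59901681,  0.21891086]), 'tool_rot': array([-3.10812887e+00, -4.50397191e-01,  3.59769159e-04]), 'force': array([-0.33820176,  0.12617786,  0.22557761]), 'torque': array([-0.01927644,  0.0297054 , -0.00313415]), 'finger_force': 0.0, 'width': 0.09410496523388788}
```

View pics/top0.png

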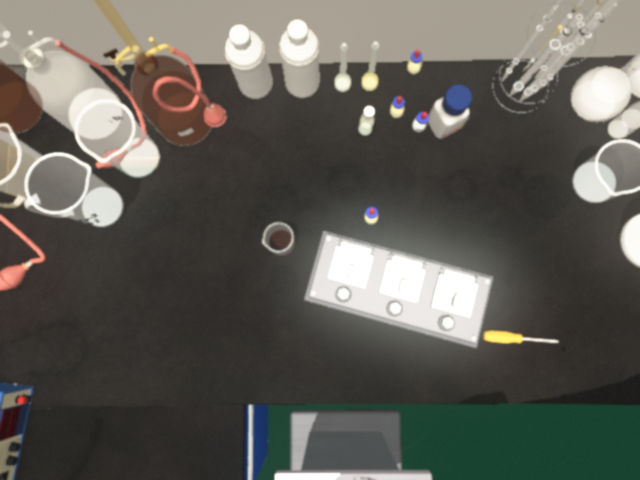

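View pics/scene0.png

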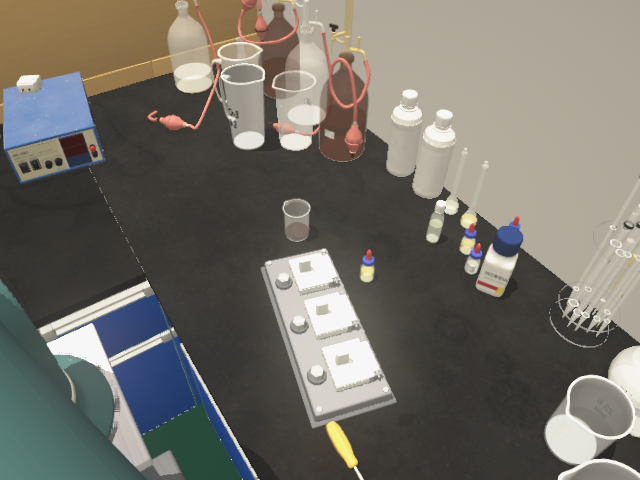

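The top view shows the bolts at about (344,294), (395,308) and (447,323). The foot plate corners are at (325,232), (492,278), (477,347) and (305,300). The screwdriver is at (520,338), the beaker at (278,238) and the bottle at (371,215). In the scene view the bolts are at (284,279), (299,322) and (317,372).

```bash
cat > h.py <<'E'
from bench import *
import numpy as np, cv2
from scipy.optimize import least_squares
from scipy.spatial.transform import Rotation as R
def cam(c):
    f=240/np.tan(np.radians(c["fov_y"])/2)
    K=np.array([[f,0,c["cx"]],[0,f,c["cy"]],[0,0,1]]); Rw=R.from_rotvec(c["attitude"]).as_matrix()
    return K,Rw,np.array(c["origin"]),c["dist"]
def proj(c,P):
    K,Rw,o,d=cam(c)
    return cv2.projectPoints(np.asarray(P,float).reshape(-1,1,3),cv2.Rodrigues(Rw.T)[0],-Rw.T@o,K,d)[0].reshape(-1,2)
def unproj(c,uv,z):
    K,Rw,o,d=cam(c)
    v=Rw@np.append(cv2.undistortPoints(np.array([[uv]],float),K,d).ravel(),1)
    return o+v*(z-o[2])/v[2]
def b2w(p,P):
    P=np.atleast_2d(np.asarray(P,float)); c,s=np.cos(p[2]),np.sin(p[2])
    return np.c_[p[0]+c*P[:,0]-s*P[:,1],p[1]+s*P[:,0]+c*P[:,1],P[:,2]]
def snap(n,f,crop=None,k=1):
    c=camera(n); im=c["image"][:,:,::-1]
    if crop: x0,x1,y0,y1=crop; im=cv2.resize(im[y0:y1,x0:x1],None,fx=k,fy=k,interpolation=cv2.INTER_CUBIC)
    cv2.imwrite("pics/"+f,im); return c
E
python3 - <<'E'
from h import *
T=camera("top");S=camera("scene")
pts=[[-.045,.11,.05],[-.045,0,.05],[-.045,-.11,.05],[.078,.188,.003],[.078,-.188,.003],[-.078,-.188,.003],[-.078,.188,.003]]
t=np.array([[344,293.5],[395,308],[447,322.5],[325,232],[492.5,277],[477,347],[305,300]])
s=np.array([[284,279],[299,322],[317,372],[326,250],[395,401],[313,423],[262,266]])
f=lambda p:np.r_[(proj(T,b2w(p,pts))-t).ravel(),(proj(S,b2w(p,pts))-s).ravel()]
r=least_squares(f,[.5,-.1,-.2],loss="soft_l1"); p=r.x; print(p); print(f(p).reshape(-1,2).round(1).tolist())
np.save("pose.npy",p)
for n,uv,z in(("scr",(520,339),.01),("beak",(279,238),.04),("bot",(371,214),.04)): print(n,unproj(T,uv,z))
a=cv2.resize(T["image"][220:360,290:500],None,fx=3.8,fy=3.8,interpolation=cv2.INTER_CUBIC)[:,:,::-1].copy()
m=b2w(p,pts+[[0,y,.09] for y in(.11,0,-.11)]); 
for u in (proj(T,m)-[290,220])*3.8+1.4: cv2.drawMarker(a,tuple(int(i) for i in u),(0,0,255),0,14)
cv2.imwrite("pics/fit.png",a)
# plan
psi=p[2]
for y in(.11,0,-.11):
  for z in(.066,.2):
    P=b2w(p,[-.045,y,z])[0]
    for a in(0,np.pi):
        rv=(R.from_euler('z',psi+a)*R.from_euler('x',np.pi)).as_rotvec(); q=ik(P,rv); print(y,z,a,P.round(3),None if q is None else np.round(q,2))
E
```

```text
[ 0.52500148 -0.10401668 -0.27467831]
[[-0.8, 0.2], [0.2, -0.1], [0.9, -0.1], [-2.2, -1.3], [0.6, -0.7], [-0.7, 1.0], [-1.4, 0.2], [-0.6, -1.8], [0.1, -1.4], [0.3, -1.1], [2.2, 2.5], [2.6, 1.8], [-0.4, 6.4], [-2.1, 2.2]]
scr [ 0.41754028 -0.35277265  0.01      ]
beak [0.63026009 0.14777702 0.04      ]
bot [ 0.67974665 -0.04676521  0.04      ]
0.11 0.066 0 [0.512 0.014 0.066] [ 0.31  0.47 -0.49  2.    0.32  0.74 -2.21]
0.11 0.066 3.141592653589793 [0.512 0.014 0.066] [ 0.52  0.54 -0.75  1.99  0.51  0.8   0.77]
0.11 0.2 0 [0.512 0.014 0.2  ] [ 0.43  0.29 -0.61  1.9   0.19  1.01 -2.11]
0.11 0.2 3.141592653589793 [0.512 0.014 0.2  ] [ 0.66  0.36 -0.91  1.89  0.32  1.05  0.92]
0 0.066 0 [ 0.482 -0.092  0.066] [ 0.37  0.41 -0.29  2.06  0.18  0.69 -1.88]
0 0.066 3.141592653589793 [ 0.482 -0.092  0.066] [ 0.68  0.48 -0.66  2.05  0.43  0.75  1.04]
0 0.2 0 [ 0.482 -0.092  0.2  ] [ 0.48  0.22 -0.4   1.95  0.1   0.99 -1.81]
0 0.2 3.141592653589793 [ 0.482 -0.092  0.2  ] [ 0.79  0.27 -0.76  1.94  0.22  1.01  1.22]
-0.11 0.066 0 [ 0.452 -0.198  0.066] [ 0.5   0.41 -0.18  2.05  0.11  0.69 -1.59]
-0.11 0.066 3.141592653589793 [ 0.452 -0.198  0.066] [ 0.85  0.47 -0.6   2.04  0.39  0.74  1.3 ]
-0.11 0.2 0 [ 0.452 -0.198  0.2  ] [ 0.56  0.21 -0.24  1.95  0.06  0.99 -1.55]
-0.11 0.2 3.141592653589793 [ 0.452 -0.198  0.2  ] [ 0.93  0.26 -0.67  1.94  0.19  1.01  1.47]
```

View pics/fit.png

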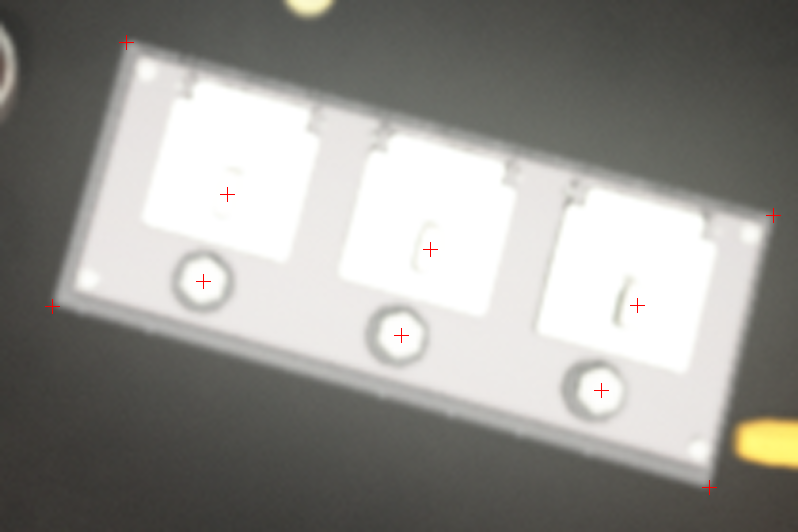

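```bash
cat >> h.py <<'E'
p=np.load("pose.npy")
def rot(a,phi=0): return (R.from_euler('z',p[2])*R.from_euler('y',phi)*R.from_euler('x',np.pi)*R.from_euler('z',a)).as_rotvec()
def tab(y,th,phi,up=0.0):
    "TCP pose gripping tab at cap angle th, tool tilted phi; up=grasp above tab point along the tab"
    g=np.array([.055-.055*np.cos(th)+(.032+up)*np.sin(th),y,.044+.055*np.sin(th)+(.032+up)*np.cos(th)])
    return b2w(p,g+.005*np.array([-np.sin(phi),0,-np.cos(phi)]))[0]
E
python3 - <<'E'
from h import *
print("tilt check",R.from_rotvec(rot(0,.3)).as_matrix()[:,2])
for a in(0,np.pi):
  for k in(0,.3,.5,1):
    for y in(.11,0,-.11):
      r=[ik(tab(y,th,k*th,.002),rot(a,k*th)) for th in(0,.5,1.)]
      print(round(a,1),k,y,[None if q is None else np.round(q,2).tolist() for q in r])
E
```

```text
tilt check [-0.28444189  0.08015611 -0.95533649]
0 0 0.11 [[0.27, 0.51, -0.42, 1.89, 0.28, 0.79, -2.14], [0.27, 0.51, -0.41, 1.83, 0.26, 0.85, -2.11], [0.25, 0.54, -0.37, 1.75, 0.24, 0.9, -2.07]]
0 0 0 [[0.34, 0.46, -0.25, 1.95, 0.16, 0.75, -1.85], [0.35, 0.46, -0.25, 1.88, 0.15, 0.82, -1.83], [0.33, 0.5, -0.24, 1.8, 0.15, 0.86, -1.82]]
0 0 -0.11 [[0.47, 0.46, -0.16, 1.94, 0.1, 0.75, -1.59], [0.47, 0.46, -0.16, 1.87, 0.1, 0.81, -1.59], [0.46, 0.5, -0.15, 1.79, 0.1, 0.86, -1.59]]
0 0.3 0.11 [[0.27, 0.51, -0.42, 1.89, 0.28, 0.79, -2.14], [0.24, 0.58, -0.36, 1.71, 0.17, 1.03, -2.02], [0.21, 0.69, -0.3, 1.5, 0.1, 1.25, -1.94]]
0 0.3 0 [[0.34, 0.46, -0.25, 1.95, 0.16, 0.75, -1.85], [0.33, 0.54, -0.23, 1.76, 0.11, 1.01, -1.79], [0.3, 0.66, -0.2, 1.55, 0.08, 1.24, -1.76]]
0 0.3 -0.11 [[0.47, 0.46, -0.16, 1.94, 0.1, 0.75, -1.59], [0.45, 0.54, -0.15, 1.76, 0.09, 1.01, -1.59], [0.41, 0.66, -0.12, 1.55, 0.09, 1.24, -1.58]]
0 0.5 0.11 [[0.27, 0.51, -0.42, 1.89, 0.28, 0.79, -2.14], [0.23, 0.63, -0.33, 1.63, 0.12, 1.14, -1.98], [0.19, 0.81, -0.26, 1.34, 0.04, 1.49, -1.9]]
0 0.5 0 [[0.34, 0.46, -0.
[... 1510 characters left out ...]
0.81], [0.49, 0.73, -0.73, 1.62, 0.38, 1.21, 0.96], [0.45, 0.92, -0.74, 1.33, 0.35, 1.55, 1.01]]
3.1 0.5 0 [[0.66, 0.54, -0.65, 1.94, 0.44, 0.81, 1.06], [0.63, 0.68, -0.67, 1.67, 0.37, 1.19, 1.14], [0.58, 0.88, -0.68, 1.38, 0.36, 1.54, 1.16]]
3.1 0.5 -0.11 [[0.82, 0.53, -0.6, 1.93, 0.4, 0.8, 1.3], [0.78, 0.67, -0.62, 1.67, 0.38, 1.2, 1.32], [0.7, 0.87, -0.63, 1.37, 0.4, 1.56, 1.32]]
3.1 1 0.11 [[0.51, 0.59, -0.74, 1.89, 0.52, 0.86, 0.81], [0.47, 0.88, -0.73, 1.43, 0.33, 1.48, 1.0], None]
3.1 1 0 [[0.66, 0.54, -0.65, 1.94, 0.44, 0.81, 1.06], [0.6, 0.84, -0.68, 1.48, 0.35, 1.48, 1.15], None]
3.1 1 -0.11 [[0.82, 0.53, -0.6, 1.93, 0.4, 0.8, 1.3], [0.73, 0.83, -0.63, 1.47, 0.39, 1.5, 1.31], None]
```

Run:
```python
from h import *
o=rot(0)
s=read_state(); move_linear(s["position"]+[0,0,.06],max_speed=.1)
grip(0.0,10); print("w",read_state()["width"])
for i,y in enumerate((.11,)):
    P=lambda tip: b2w(p,[-.047,y,tip+.014])[0]
    move_to(P(.13),o); move_linear(P(.058),max_speed=.12); dwell(.3)
    f0=read_state()["force"]
    hit=move_linear(P(.038),max_speed=.01,stop_force=6)
    s=read_state(); dwell(.3); s2=read_state()
    print(y,hit,"tip z",s["position"][2]-.014,s2["position"][2]-.014,"dF",(s["force"]-f0).round(2),(s2["force"]-f0).round(2),s["time_s"], "xy err",s["position"]-P(s["position"][2]-.014))
    snap("scene","tapL.png",(220,380,200,320),5)
    move_linear(P(.13),max_speed=.15)
print(read_state()["time_s"])
```

```text
w 0.0005152205678023848
0.11 True tip z 0.04915683649062881 0.04927051498012096 dF [-1.71 -1.32  7.79] [-0.78 -0.98  7.08] 6.9667 xy err [5.36707875e-05 1.03348904e-05 0.00000000e+00]
8.0083
```

View pics/tapL.png

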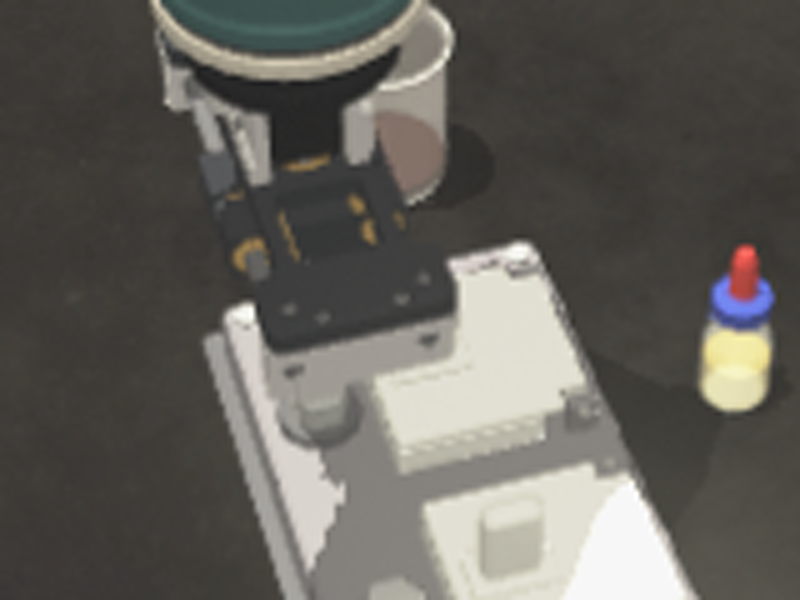

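The fingertips are on the left bolt head, at about (320,410) in the crop. It stopped 0.8 mm down at 7 N, so it is tight. Next are the middle and right bolts.

Run:
```python
from h import *
o=rot(0)
for i,y in enumerate((0,-.11)):
    P=lambda tip: b2w(p,[-.047,y,tip+.014])[0]
    move_to(P(.12),o); move_linear(P(.056),max_speed=.12); dwell(.3)
    f0=read_state()["force"]
    hit=move_linear(P(.038),max_speed=.01,stop_force=6)
    s=read_state(); dwell(.3); s2=read_state()
    print(y,hit,"tip z",s["position"][2]-.014,s2["position"][2]-.014,"dF",(s["force"]-f0).round(2),(s2["force"]-f0).round(2),s["time_s"])
    if not i: snap("scene","tapM.png",(220,380,240,360),5)
    move_linear(P(.12),max_speed=.15)
print(read_state()["time_s"])
```

```text
0 True tip z 0.04923110519451891 0.04931800236102432 dF [-1.89 -0.46  9.69] [-1.33  0.09  8.12] 10.3833
-0.11 True tip z 0.043880792216211016 0.043963389320262905 dF [-2.97  1.3   9.51] [-2.84  1.54  8.45] 14.025
14.9833
```

The middle bolt is tight (0.7 mm) and the right one is loose (6 mm), so the right cap is the one to open.

Run:
```python
from h import *
y=-.11; up=.003
move_to(tab(y,0,0,up)+[0,0,.06],rot(0)); grip(.05)
h=move_linear(tab(y,0,0,up),max_speed=.08,stop_force=6)
print("hit",h,read_state()["position"]-tab(y,0,0,up))
f0=read_state()["force"]; grip(0.0,12); dwell(.2); s=read_state()
print("w",s["width"],s["finger_force"],(s["force"]-f0).round(2),s["time_s"])
snap("scene","grip.png",(260,420,310,430),5)
```

```text
hit False [ 2.82970301e-04 -1.67683407e-05  3.28167871e-04]
w 0.011983065533225163 12.002706080675125 [0.98 7.72 0.48] 17.9667
```

View pics/grip.png

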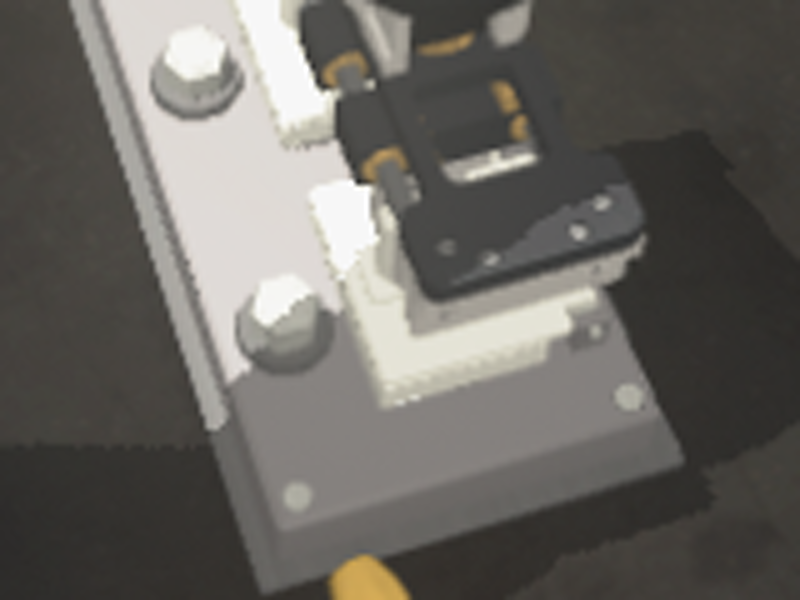

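The fingers hold the tab (width 12.0 mm, 12 N), with the jaws on it at about (510,250) in the crop. Now I'll lift along the hinge arc while watching the force.

Run:
```python
from h import *
y=-.11; up=.003
f0=read_state()["force"]
for th in np.linspace(.12,.96,8):
    move_linear(tab(y,th,.5*th,up),rot(0,.5*th),max_speed=.04); s=read_state()
    print(round(th,2),(s["force"]-f0).round(1),round(s["width"],4),round(s["finger_force"],1),round(s["time_s"],1))
    if np.linalg.norm(s["force"]-f0)>30: print("STOP"); break
snap("scene","open.png",(240,440,270,420),4)
```

```text
0.12 [-0.9 -0.3  2.4] 0.0121 12.0 18.4
0.24 [-0.6 -0.4  2.6] 0.0119 12.0 18.7
0.36 [-1.  -1.4  2.8] 0.0119 12.0 19.0
0.48 [-1.4 -1.3  3.9] 0.012 12.0 19.4
0.6 [-2.1 -1.5  5.5] 0.0119 12.0 19.7
0.72 [-2.2 -1.4  5. ] 0.0122 12.0 20.1
0.84 [-0.7 -1.   3.7] 0.0115 12.0 20.4
0.96 [-1.3 -1.9  2.4] 0.0119 12.0 20.8
```

View pics/open.png

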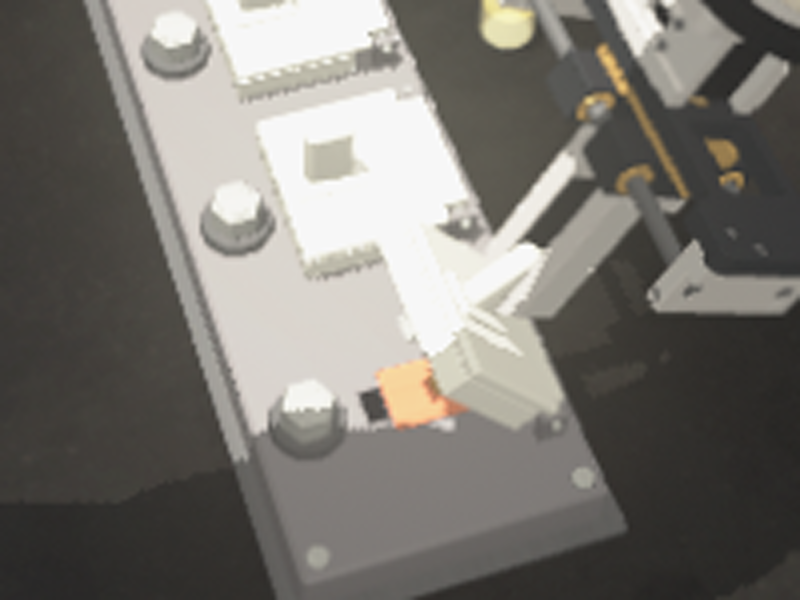

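The cap stands open with the tab held between the fingers, and the orange terminal is exposed at about (410,395) in the crop. The other two caps are shut. Before handing in, I'll check the angle against the cap's visible front corners, at about (385,235) and (437,360) in the crop, and check that it is still.

Run:
```python
from h import *
dwell(.5); c=camera("scene")
for th in(.75,.85,.95,1.05):
    v=[[.055-.08*np.cos(th)+.008*np.sin(th),y,.044+.08*np.sin(th)+.008*np.cos(th)] for y in(-.07,-.15)]
    print(th,((proj(c,b2w(p,v))-[240,270])*4).round().tolist())
s=read_state(); print(s["time_s"],s["width"],s["finger_force"],abs(s["joint_velocities"]).max())
```

```text
0.75 [[386.0, 230.0], [453.0, 388.0]]
0.85 [[401.0, 220.0], [468.0, 377.0]]
0.95 [[416.0, 210.0], [484.0, 367.0]]
1.05 [[432.0, 201.0], [502.0, 358.0]]
21.35 0.012004466553799205 11.998211145401001 0.001102549243997562
```

The corner match is ambiguous, so I'll overlay the cap outline on a closer crop.

Run:
```python
from h import *
c=camera("scene"); k=8; x0,y0=315,315
im=cv2.resize(c["image"][y0:y0+75,x0:x0+100],None,fx=k,fy=k,interpolation=cv2.INTER_CUBIC)[:,:,::-1].copy()
for th,col in((.75,(0,0,255)),(.95,(0,200,0))):
    v=[]
    for a,h in((.08,.008),(0,.008)):
        for y in(-.07,-.15): v.append([.055-a*np.cos(th)+h*np.sin(th),y,.044+a*np.sin(th)+h*np.cos(th)])
    u=((proj(c,b2w(p,v))-[x0,y0]+.5)*k).astype(int)
    cv2.polylines(im,[u[[0,1,3,2]].reshape(-1,1,2)],True,col,1)
cv2.imwrite("pics/ov.png",im)
```

```text
(no output)
```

View pics/ov.png

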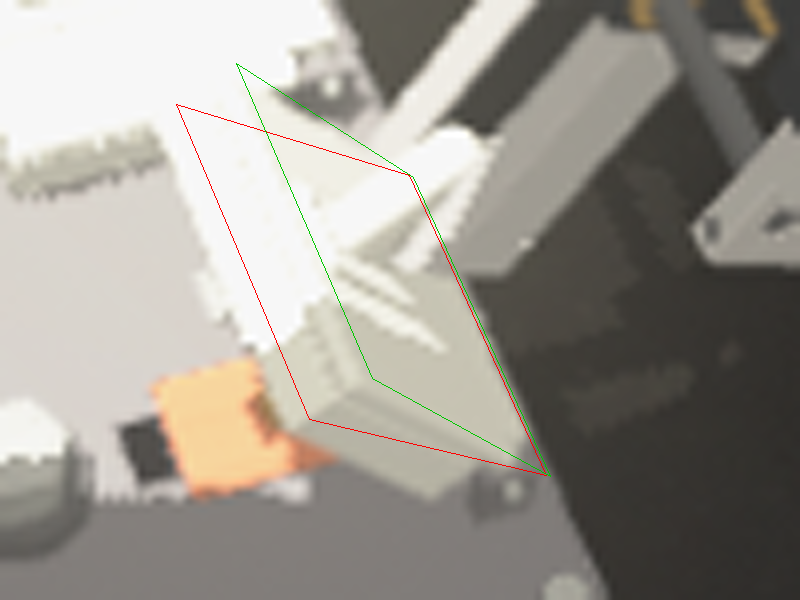

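The cap's top front corner, at about (375,378), matches the 0.95 rad outline and not the 0.75 one. The cap is still and firmly held, so I'm handing in.

```bash
python3 -c "
from bench import *
print(sign_off())"
```

```text
the job is handed in; nothing more can be done
None
```

I tapped all three bolts from left to right and found the right one loose (it sank about 6 mm; the other two gave under 1 mm), then handed the job in with its cap held open by the tab at about 0.95 rad; the sign-off returned no verdict.

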